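# Run the specimen carriage up to the focus stop on a macro-imaging rail

### The arm

A 7-joint arm with a two-finger parallel gripper is mounted at the origin on the work surface. World frame = base frame: x ahead of the robot, y to its left, z up, the work surface at z = 0. Lengths are in m, angles in rad, forces in N, time in s.
With the tool pointing down it reaches from about 0.35 to 0.9 m from the base axis. Payload 8.1 kg.
Tool frame: the origin (TCP) lies midway between the tips of the shut fingers; the grasp point (between the pads) lies 19 mm behind it; z points along the fingers, y is the line along which they close (so a half turn about z gives the same grasp; the last joint's range is limited). The gripper opens to 92 mm and grips with 3 to 60 N. Pads are 19 mm wide; open, the fingers measure 130 mm over their backs; the gripper's body (75 mm by 190 mm) begins 47 mm behind the grasp point.
Start: joints at [-1.451, 0.434, 0.025, 1.573, -0.012, 1.134, -0.075], TCP at [0.138, 0.61, 0.227] pointing down, gripper open.
Joint ranges: [-2.62, 2.62], [-0.44, 2.09], [-1.27, 1.32], [0.08, 2.57], [-1.32, 4.46], [0.12, 2], [-2.74, 2.74]. Speed limits (rad/s): [2.22, 2.22, 3.01, 3.01, 3.14, 3.14, 3.14].

### API

Orientations are given as a rotation vector (axis times angle).
In Python, from cell import observe, get_image, camera_model, sign_off, recognise, silhouettes gives the robot as it stands.
- The arm moves only by the tool apply_moves, never from a script. Its argument "motion" is a list of rows, each an object of numbers: "x", "y", "z": the shift along the world's x, y, z in cm; "yaw": the turn about the world's z in degrees; "hand": the opening, from -1 (shut) to 1 (fully open), so that 0 is half open. In form: [{"x": .., "y": .., "z": .., "yaw": .., "hand": ..}, ...]. A call has 1 to 10 rows; each row is the pose to reach, as a shift and turn from the pose commanded when the call began; what a row does not reach only later rows make up. A row lasts 1/8 s, in which the tool goes at most 62.5 mm and 10.7 degrees, less where a joint would pass 70% of its speed; a pose out of reach is approached as far as the arm can. A call with a gripper value outside its range is refused whole. The fingers move at their own pace and stop on an object; "newtons" is the grip in N (left out, the last holds). Time passes only in rows, so rows that repeat a pose let the fingers close. It gives the time, the measured TCP pose, the force, the opening and the grip force at its end, in the units of the state.
- observe(): the state, without advancing time (a new reading comes with each control period).
- get_image(name): name is "side" or "top" or "wrist"; returns the picture (420x560x3 uint8, blue, green, red); there is no depth.
- camera_model(name): a dict with "camera_matrix" (3x3 intrinsics, pixels), "T" (4x4, takes a point from camera to world coordinates). Camera axes: x right, y up, looking along -z (the intrinsics and any distortion apply to the point x, -y, -z); pixel columns grow to the right and rows downward; lengths in m; the calibration is good to about 2 mm. A picture is of the moment at which its call begins: read the wrist's pose just before it. camera_model takes no time and is no camera call; for the wrist camera it gives the pose at the moment of the call.
- sign_off(): hands the job in; it is judged then, once.
Trained networks look in the newest picture that a camera, given by its name, has taken for a name from the list of things; names that differ only in an ending like _2 or _b are one class to them, and where a whole thing is asked for, a point or a joint stands for the part that bears it (a point fixed in the world has none). Each returns a list of dicts, best first, with "p" (0 to 1); they miss things now and then, are a little off and sometimes report something else, mostly with a low value. They report only what shows in the picture. A call takes as long as a camera call.
- recognise(query, camera): "rect" ([left, top, right, bottom] in pixels, round what is visible of it).
- silhouettes(query, camera): "mask" (420x560 bool, what is visible of it) and "rect" ([left, top, right, bottom] in pixels, round what is visible of it).
The state is a dict: "clock": time; "joints": joint angles; "dq": joint speeds; "joint_efforts": joint torques, N m; "position": TCP position; "ee_rot": TCP orientation; "force": force on the tool from outside, world axes, zero at the start; "ft_torque": the same for the moment, N m; "width": opening from 0.0 (shut) to 1.0 (fully open); "gripper_force": force on a finger pad.
Only numpy, scipy, OpenCV 4.12 (cv2) and the standard library are available. Lean on these libraries where they do the work, as an engineer would, in place of code of your own. Each camera call takes 0.05 s, during which the arm holds its last target. There are 200 camera calls.

### The job

Bring the specimen into focus on the imaging rail: with the fingertips press down the brake pad in the middle of the carriage to free its brake and, keeping it pressed, push the carriage along the rail towards the camera until it rests against the stop clamp, then let go so that the brake holds it there. Only press and push, pick nothing up, and never force the carriage along with its brake on. Push gently enough not to shift the stop clamp, do not touch the upright specimen holder or the camera, and leave everything else on the bench undisturbed.

Things in the scene. Friction and masses are not known exactly. Their poses are not given: they have to be found in the camera images.
- rail: Aluminium imaging rail screwed to the bench, base plate 100 mm wide and 560 mm long with a slotted track on it (track top 38 mm above the bench). Its y axis runs along the track towards the camera end; z is up. Origin on the bench under the track's centre line; the base plate spans y = -260 to +300 mm. Position and heading differ from run to run.
- carriage: Grey saddle that slides on the rail, 80 mm wide across and 120 mm long along the rail, deck 51 mm above the bench. Origin on the bench under its middle, axes parallel to the rail's. Slides only along the rail's y; friction with the brake freed is about 1 N. While the brake is on it takes 20 to 35 N to force it, which is not allowed.
- pad_top (a point): Centre of the flat top of the black rubber brake pad amid the carriage, 60 mm above the bench when up, 9 mm proud of the deck. Pad 40 mm across the rail, 56 mm along it; a rib 5 mm wide, 4 mm high crosses each end, 46 mm of flat between. Pushes straight down 6 mm, springs back. The specimen holder stands 44 mm from here towards the camera and is 35 mm higher. Axes parallel to the rail's.
- brake (a joint): How far the brake pad is pressed down, in m: 0 or up to 0.0007 below it when up (brake on), 0.006 fully down. The brake lets go once the pad is down about 1 mm. The pad's spring takes about 11 N all the way down, then a hard stop.
- carriage_face (a point): Middle of the carriage's end face on the camera side, the face that meets the stop, 45 mm above the bench, 60 mm from the carriage's middle. Axes parallel to the rail's.
- specimen: Upright specimen holder fixed on the camera-side end of the carriage: dark steel plate 44 mm wide and 38 mm high with a round black 30 mm specimen on its camera side; top 95 mm above the bench. Its origin is the carriage's origin. Not to be touched.
- stop: Steel stop clamp on the rail between carriage and camera, 80 mm wide, 30 mm long along the rail, top 53 mm above the bench, white index line on top, black thumbscrew at its side away from the robot. Its place differs from run to run; origin on the bench below its bumper's face, axes parallel to the rail's. It slips if pushed with more than about 35 N, which is not allowed.
- stop_face (a point): Middle of the rubber bumper's face on the stop clamp that the carriage's end face meets, 45 mm above the bench. Axes parallel to the rail's. The carriage is home when carriage_face meets this point.
- camera: Machine-vision camera with macro lens, fixed on the rail's camera end and looking along the rail at the specimen; its body is 255 mm along the rail's +y from the rail's origin, lens front at 185 mm; top 96 mm above the bench. Its origin is the rail's origin. Not to be touched.
- bottle: Bystander: amber reagent bottle with white cap, 74 mm diameter, 155 mm tall, beyond the rail as seen from the robot (about 0.2 m from it); origin at its underside's centre.
- tweezers: Bystander: steel tweezers, about 120 mm long, 8 mm high, lying on the robot's side of the rail; origin at the underside's middle.
- scissors: Bystander: scissors with red handles, 155 mm long, 10 mm high, lying past the rail's rear end (the end away from the camera); origin at the underside.
- tin: Bystander: clear-lidded plastic sample box 37 x 65 x 20 mm, beside the rail; origin at its underside's centre.
- mount_a: Bystander: loose grey cylindrical resin mount, 30 mm diameter, 18 mm high, beside the rail; origin at its underside's centre.
- mount_b: Bystander: a second loose resin mount, same shape.

How it is judged:
By the outcome, as a careful person would: the job done as asked, in the order asked, and still so for the second after the job is handed in, with the robot touching nothing.
It also fails if it takes over 42 s, if anything falls off the work surface, if the arm or the gripper's body presses on something with over 40 N, if the wrist force passes 120 N, or if a joint passes its speed limit or range.

## Working session

There is one attempt and no reset: what is moved stays moved. The work goes in short steps, Python scripts to look and compute and a tool call to move; the robot and the scene stay as the last step left them, time stands still between calls to the robot, and variables do not carry over. Pictures are saved under pics/ and viewed, at most 10 in all, crops included, and the job is handed in when it is done.

Besides the shell and the picture viewer there is one more tool, called after "Request:" in YAML: its name, and indented under it one key for each argument. apply_moves: Moves the arm, as the interface text tells. Its arguments: {"type":"object","properties":{"motion":{"type":"array","items":{"type":"object","properties":{"x":{"type":"number"},"y":{"type":"number"},"z":{"type":"number"},"yaw":{"type":"number"},"hand":{"type":"number"}}}},"newtons":{"type":"number"}},"required":["motion"]}

```bash
mkdir -p pics; ls
cat > h.py <<'E'
import numpy as np, cv2
from cell import *
def ray(cam,uv,z,M=None):
    M=M or camera_model(cam);K=np.array(M["camera_matrix"]);T=np.array(M["T"])
    D=M.get("dist",M.get("distortion"))
    p=cv2.undistortPoints(np.array([[uv]],float),K,None if D is None else np.array(D,float))[0,0]
    d=T[:3,:3]@np.array([p[0],-p[1],-1]);o=T[:3,3]
    return o+d*(z-o[2])/d[2]
def proj(cam,P):
    M=camera_model(cam);K=np.array(M["camera_matrix"]);T=np.array(M["T"])
    c=T[:3,:3].T@(np.array(P)-T[:3,3]);return (K@[c[0]/-c[2],-c[1]/-c[2],1])[:2]
E
python3 - <<'E'
from h import *
for c in("top","side"):
    cv2.imwrite(f"pics/{c}0.png",get_image(c));print(c,camera_model(c))
    for q in("pad_top","carriage","stop","specimen","camera","rail"):
        print(q,[(np.round(r["rect"]).tolist(),round(r["p"],2)) for r in recognise(q,c)[:2]])
print(observe())
E
```

```text
pics
top {'camera_matrix': array([[420.7044271 ,   0.        , 274.52519947],
       [  0.        , 420.7044271 , 210.71132432],
       [  0.        ,   0.        ,   1.        ]]), 'T': array([[-1.99125048e-03,  9.94172707e-01, -1.07780628e-01,
         4.99002986e-01],
       [-9.99910145e-01, -5.50671933e-04,  1.33939519e-02,
        -9.95498702e-02],
       [ 1.32565497e-02,  1.07797614e-01,  9.94084472e-01,
         9.40051394e-01],
       [ 0.00000000e+00,  0.00000000e+00,  0.00000000e+00,
         1.00000000e+00]])}
pad_top [([248.0, 229.0, 276.0, 246.0], 0.59)]
carriage [([232.0, 215.0, 292.0, 260.0], 0.68), ([244.0, 115.0, 280.0, 157.0], 0.6)]
stop [([124.0, 184.0, 151.0, 227.0], 0.67), ([233.0, 214.0, 293.0, 261.0], 0.33)]
specimen [([235.0, 218.0, 243.0, 243.0], 0.44)]
camera [([55.0, 170.0, 114.0, 218.0], 0.6), ([125.0, 180.0, 153.0, 233.0], 0.56)]
rail [([55.0, 171.0, 320.0, 272.0], 0.81)]
side {'camera_matrix': array([[433.35479042,   0.        , 281.89198126],
       [  0.        , 433.35479042, 216.616982  ],
       [  0.        ,   0.        ,   1.        ]]), 'T': a
[... 576 characters left out ...]
oints': array([-1.45060047,  0.43447128,  0.0250049 ,  1.57321355, -0.01159347,
        1.13401767, -0.07508702]), 'dq': array([ 7.91720738e-04, -1.70541389e-03,  3.56490570e-04, -5.00758649e-06,
        6.95643077e-04, -7.55268682e-04,  3.45009078e-05]), 'joint_efforts': array([-1.50744900e-04, -6.67498684e+01,  9.83552858e-01, -3.14762914e+01,
       -6.06367341e-02,  3.24711367e-02,  2.05262086e-05]), 'position': array([0.13813047, 0.60954579, 0.2267545 ]), 'ee_rot': array([3.49356356e-01, 3.12208675e+00, 5.44265707e-05]), 'force': array([-0.46786249,  0.14094057,  0.55746514]), 'ft_torque': array([-0.03639008,  0.02172274,  0.05152192]), 'gripper_force': 0.0, 'width': 1.0001494080920914}
```

```bash
python3 - <<'E'
import cv2
a=cv2.imread("pics/top0.png")[140:300,40:340];cv2.imwrite("pics/a.png",cv2.resize(a,None,fx=2.6,fy=2.6,interpolation=cv2.INTER_CUBIC))
b=cv2.imread("pics/side0.png")[170:420,140:380];cv2.imwrite("pics/b.png",cv2.resize(b,None,fx=2.4,fy=2.4,interpolation=cv2.INTER_CUBIC))
E
python3 - <<'E'
from h import *
for c,zs in(("top",dict(pad_top=.058,carriage=.051,stop=.053,rail=0.02)),("side",dict(pad_top=.058,carriage=.051,stop=.053,rail=0.02))):
    get_image(c)
    for q,z in zs.items():
        r=silhouettes(q,c)
        if not r: continue
        m=r[0]["mask"].astype(np.uint8)
        ct=max(cv2.findContours(m,0,2)[0],key=cv2.contourArea)
        P=np.array([ray(c,p[0],z)[:2] for p in ct])
        rc=cv2.minAreaRect((P*1000).astype(np.float32))
        print(c,q,round(r[0]["p"],2),np.round(rc[0]),np.round(rc[1]),round(rc[2],1))
E
```

```text
top pad_top 0.92 [540. -82.] [58. 45.] 75.8
top carriage 0.78 [541. -84.] [119.  80.] 76.8
top stop 0.57 [607. 173.] [34. 99.] 78.0
top rail 0.81 [582.  81.] [587. 117.] 77.8
side pad_top 0.86 [539. -86.] [61. 42.] 78.2
side carriage 0.79 [538. -76.] [134.  86.] 77.5
side stop 0.63 [602. 179.] [ 36. 103.] 77.2
side rail 0.8 [581.  64.] [569. 124.] 77.6
```

View pics/a.png

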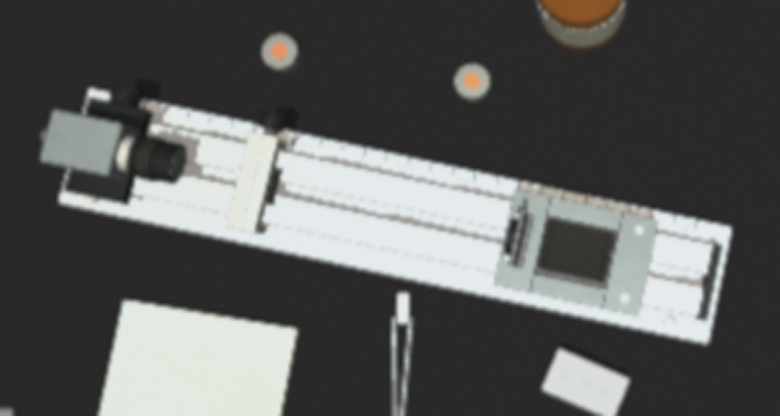

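View pics/b.png

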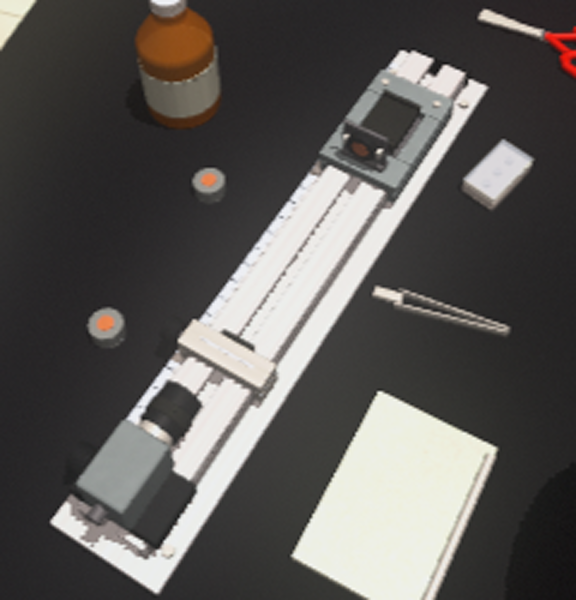

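The top view shows the carriage at about crop (575,250), with the holder on its left (camera) side, and the stop at crop (255,180). The side view agrees with this. The rail heading is about 77.5° and the pad is near (0.540, -0.083). The tool's y axis is already along the rail (77.2°), so I'll shut the fingers and travel over the pad.

Request:
apply_moves:
  motion:
    - {"x":40,"y":-69,"hand":-1}
    - {"x":40,"y":-69,"hand":-1}
    - {"x":40,"y":-69,"hand":-1}
    - {"x":40,"y":-69,"hand":-1}
    - {"x":40,"y":-69,"hand":-1}
    - {"x":40,"y":-69,"hand":-1}
    - {"x":40,"y":-69,"hand":-1}
    - {"x":40,"y":-69,"hand":-1}
    - {"x":40,"y":-69,"hand":-1}
    - {"x":40,"y":-69,"hand":-1}
  newtons: 20

```text
schema error: expected keys x, y, z, yaw, hand
```

Request:
apply_moves:
  motion:
    - {"x":40,"y":-69,"z":0,"yaw":0,"hand":-1}
    - {"x":40,"y":-69,"z":0,"yaw":0,"hand":-1}
    - {"x":40,"y":-69,"z":0,"yaw":0,"hand":-1}
    - {"x":40,"y":-69,"z":0,"yaw":0,"hand":-1}
    - {"x":40,"y":-69,"z":0,"yaw":0,"hand":-1}
    - {"x":40,"y":-69,"z":0,"yaw":0,"hand":-1}
    - {"x":40,"y":-69,"z":0,"yaw":0,"hand":-1}
    - {"x":40,"y":-69,"z":0,"yaw":0,"hand":-1}
    - {"x":40,"y":-69,"z":0,"yaw":0,"hand":-1}
    - {"x":40,"y":-69,"z":0,"yaw":0,"hand":-1}
  newtons: 20

```text
clock: 2.45
position: [0.4525, 0.0671, 0.2272]
ee_rot: [0.349, 3.121, 0.001]
force: [0.7, 0.6, -0.2]
width: 0.007
gripper_force: 0.0
```

Request:
apply_moves:
  motion:
    - {"x":8.7,"y":-15,"z":0,"yaw":0,"hand":-1}
    - {"x":8.7,"y":-15,"z":0,"yaw":0,"hand":-1}
    - {"x":8.7,"y":-15,"z":0,"yaw":0,"hand":-1}
    - {"x":8.7,"y":-15,"z":0,"yaw":0,"hand":-1}
    - {"x":8.7,"y":-15,"z":0,"yaw":0,"hand":-1}
    - {"x":8.7,"y":-15,"z":0,"yaw":0,"hand":-1}

```text
clock: 3.2
position: [0.5382, -0.0796, 0.2267]
ee_rot: [-0.346, -3.122, -0.001]
force: [0.4, 0.2, -0.1]
width: 0.006
gripper_force: 0.0
```

Run:
```python
from h import *
o=observe();print(o["clock"],o["position"],o["ee_rot"],o["force"],o["width"])
M=camera_model("wrist");I=get_image("wrist");cv2.imwrite("pics/w0.png",I);print(M["T"].round(3))
for q,z in dict(pad_top=.060,carriage=.051,stop=.053,specimen=.08).items():
    for r in silhouettes(q,"wrist")[:1]:
        ct=max(cv2.findContours(r["mask"].astype(np.uint8),0,2)[0],key=cv2.contourArea)
        P=np.array([ray("wrist",p[0],z,M)[:2] for p in ct])
        rc=cv2.minAreaRect((P*1000).astype(np.float32))
        print(q,round(r["p"],2),r["rect"],np.round(rc[0],1),np.round(rc[1]),round(rc[2],1))
```

```text
3.2 [ 0.53819743 -0.07962541  0.22670458] [-3.46114604e-01 -3.12206131e+00 -1.24431383e-03] [ 0.42537912  0.21529816 -0.09000602] 0.005653255699955399
[[ 0.22  -0.931 -0.291  0.46 ]
 [ 0.976  0.21   0.064 -0.061]
 [ 0.001 -0.298  0.955  0.385]
 [ 0.     0.     0.     1.   ]]
pad_top 0.64 [246.1, 177.8, 305.1, 217.4] [540.3 -83.1] [57. 41.] 77.3
carriage 0.84 [218.3, 157.5, 330.9, 232.5] [538.8 -82.4] [121.  83.] 77.3
stop 0.94 [485.2, 150.7, 546.9, 245.5] [603.1 168.3] [ 49. 101.] 72.0
specimen 0.62 [312.4, 175.3, 331.3, 229.7] [549.3 -37. ] [21. 54.] 79.1
```

View pics/w0.png

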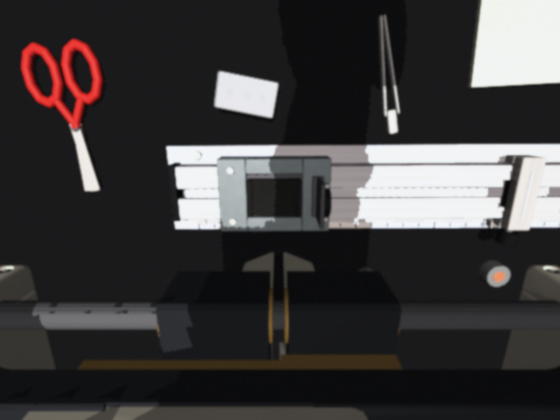

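The wrist view shows the pad centred at about (275,197), the holder at (322,200) and the stop at (520,195). The fingers' dark blocks look wide along the rail, so I'll check their clearance to the holder.

Run:
```python
from h import *
o=observe();p=o["position"]
d=np.array([.22,.975,0]);u=np.array([.975,-.22,0])
for h in(0,.02,.03,.04,.05,.066,.08):
    q=p+[0,0,h]
    print(h,*[proj("wrist",q+a*d+b*u).round() for a,b in((0,0),(.019,0),(.019,.0095),(.04,0.0095))])
def along(uv,z,cam): 
    P=ray(cam,uv,z)-np.array([.540,-.083,0]); return (P@d*1000).round(1),(P@u*1000).round(1)
# stop body near edge, bumper, pad edges, holder from wrist
for n,uv,z in(("stop edge top",(512,195),.053),("bumper",(504,195),.045),("carr end",(330,200),.051),("carr rear",(219,195),.051)):print(n,along(uv,z,"wrist"))
I=cv2.imread("pics/w0.png");cv2.imwrite("pics/w0c.png",cv2.resize(I[140:260,470:560],None,fx=5,fy=5,interpolation=cv2.INTER_CUBIC))
```

```text
0 [276. 269.] [311. 269.] [310. 284.] [348. 284.]
0.02 [276. 288.] [315. 287.] [314. 304.] [357. 304.]
0.03 [276. 299.] [317. 299.] [317. 317.] [362. 316.]
0.04 [276. 312.] [320. 311.] [319. 330.] [367. 330.]
0.05 [276. 326.] [323. 326.] [322. 346.] [374. 346.]
0.066 [275. 355.] [330. 355.] [328. 377.] [387. 377.]
0.08 [275. 387.] [336. 387.] [335. 411.] [401. 411.]
stop edge top (np.float64(253.1), np.float64(-0.8))
bumper (np.float64(250.4), np.float64(1.2))
carr end (np.float64(59.2), np.float64(5.1))
carr rear (np.float64(-60.3), np.float64(-0.5))
```

View pics/w0c.png

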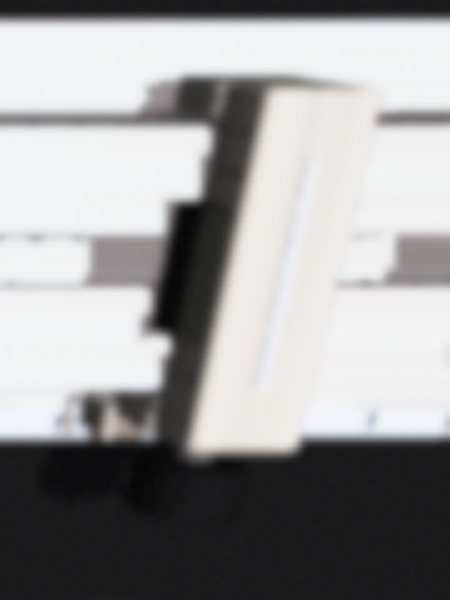

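Fingertip blocks start ~66 mm above the TCP, so they clear the holder by about 25 mm. The bumper is at about 250 mm along from the pad, so travel is about 190 mm. Descending.

Request:
apply_moves:
  motion:
    - {"x":0,"y":0,"z":-6,"yaw":0,"hand":-1}
    - {"x":0,"y":0,"z":-11,"yaw":0,"hand":-1}
    - {"x":0,"y":0,"z":-15,"yaw":0,"hand":-1}
    - {"x":0,"y":0,"z":-15.5,"yaw":0,"hand":-1}
    - {"x":0,"y":0,"z":-15.5,"yaw":0,"hand":-1}
    - {"x":0,"y":0,"z":-15.5,"yaw":0,"hand":-1}

```text
clock: 4.2
position: [0.5399, -0.0813, 0.0735]
ee_rot: [0.349, 3.119, 0.001]
force: [0.4, -1.3, 0.4]
width: 0.004
gripper_force: 0.0
```

Request:
apply_moves:
  motion:
    - {"x":0,"y":-0.1,"z":-0.6,"yaw":0,"hand":-1}
    - {"x":0,"y":-0.1,"z":-1.0,"yaw":0,"hand":-1}
    - {"x":0,"y":-0.1,"z":-1.3,"yaw":0,"hand":-1}
    - {"x":0,"y":-0.1,"z":-1.5,"yaw":0,"hand":-1}
    - {"x":0,"y":-0.1,"z":-1.5,"yaw":0,"hand":-1}

```text
clock: 4.82
position: [0.5388, -0.0822, 0.0572]
ee_rot: [0.35, 3.122, 0.001]
force: [-3.3, 0.3, 10.5]
width: 0.009
gripper_force: 5.3
```

Request:
apply_moves:
  motion:
    - {"x":0,"y":0,"z":-0.1,"yaw":0,"hand":-1}
    - {"x":0,"y":0,"z":-0.1,"yaw":0,"hand":-1}

```text
clock: 5.08
position: [0.5388, -0.0821, 0.0563]
ee_rot: [0.35, 3.122, 0.001]
force: [-3.1, 0.9, 11.3]
width: 0.004
gripper_force: 5.4
```

Run:
```python
from h import *
for i in range(4):
    I=get_image("wrist");o=observe();print(o["clock"],o["position"].round(4),o["force"].round(1),o["gripper_force"])
cv2.imwrite("pics/w1.png",cv2.resize(I[150:350,150:420],None,fx=2.9,fy=2.9))
```

```text
5.125 [ 0.5387 -0.0822  0.0563] [-2.5  0.3 11. ] 5.410530528752133
5.175 [ 0.5388 -0.0822  0.0564] [-2.3  1.3 10.7] 5.40947723435238
5.225 [ 0.5388 -0.0822  0.0564] [-2.7  0.6  9.3] 5.409183871233836
5.275 [ 0.5387 -0.0822  0.0564] [-2.8  1.  11. ] 5.408876524306834
```

View pics/w1.png

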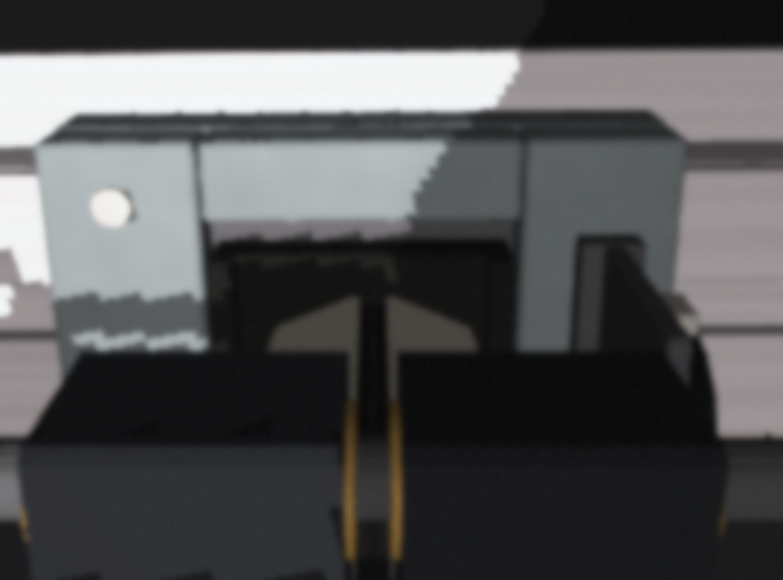

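The tips sit flat on the pad between its ribs, pad about 3.6 mm down, holder clear. I'll press slightly more and push along (0.218, 0.976).

Request:
apply_moves:
  motion:
    - {"x":0,"y":0,"z":-0.1,"yaw":0,"hand":-1}
    - {"x":0.04,"y":0.2,"z":-0.1,"yaw":0,"hand":-1}
    - {"x":0.13,"y":0.6,"z":-0.1,"yaw":0,"hand":-1}
    - {"x":0.26,"y":1.2,"z":-0.1,"yaw":0,"hand":-1}
    - {"x":0.4,"y":1.8,"z":-0.1,"yaw":0,"hand":-1}
    - {"x":0.54,"y":2.4,"z":-0.1,"yaw":0,"hand":-1}
    - {"x":0.67,"y":3.0,"z":-0.1,"yaw":0,"hand":-1}
    - {"x":0.76,"y":3.4,"z":-0.1,"yaw":0,"hand":-1}
    - {"x":0.78,"y":3.5,"z":-0.1,"yaw":0,"hand":-1}

```text
clock: 6.4
position: [0.5465, -0.0469, 0.0553]
ee_rot: [0.349, 3.122, 0.001]
force: [-3.1, -1.0, 10.1]
width: 0.005
gripper_force: 5.5
```

```bash
cat > m.py <<'E'
from h import *
o=observe();print(o["position"].round(4),o["force"].round(1))
d=np.array([.218,.976]);u=np.array([.976,-.218])
for c in("wrist","side"):
  M=camera_model(c);get_image(c)
  for q,z in dict(pad_top=.056,carriage=.051,stop=.053).items():
    for r in silhouettes(q,c)[:1]:
        ct=max(cv2.findContours(r["mask"].astype(np.uint8),0,2)[0],key=cv2.contourArea)
        P=np.array([ray(c,p[0],z,M)[:2] for p in ct])-[.540,-.083];P*=1000
        print(c,q,round(r["p"],2),"along",(P@d).min().round(),(P@d).max().round(),"across",(P@u).min().round(),(P@u).max().round())
E
python3 m.py
```

```text
[ 0.5465 -0.0469  0.0553] [-3.1 -1.  10.1]
wrist pad_top 0.93 along 7.0 64.0 across -23.0 -0.0
wrist carriage 0.91 along -25.0 108.0 across -46.0 20.0
side pad_top 0.51 along 7.0 64.0 across -23.0 -9.0
side carriage 0.63 along -26.0 109.0 across -49.0 39.0
side stop 0.78 along 251.0 287.0 across -48.0 55.0
```

The carriage follows the tip (36 mm) with about 1 N resistance.

Request:
apply_moves:
  motion:
    - {"x":0.11,"y":0.5,"z":0,"yaw":0,"hand":-1}
    - {"x":0.31,"y":1.4,"z":0,"yaw":0,"hand":-1}
    - {"x":0.58,"y":2.6,"z":0,"yaw":0,"hand":-1}
    - {"x":0.87,"y":3.9,"z":0,"yaw":0,"hand":-1}
    - {"x":1.16,"y":5.2,"z":0,"yaw":0,"hand":-1}
    - {"x":1.45,"y":6.5,"z":0,"yaw":0,"hand":-1}
    - {"x":1.74,"y":7.8,"z":0,"yaw":0,"hand":-1}
    - {"x":2.0,"y":9.0,"z":0,"yaw":0,"hand":-1}
    - {"x":2.19,"y":9.8,"z":0,"yaw":0,"hand":-1}
    - {"x":2.23,"y":10.0,"z":0,"yaw":0,"hand":-1}

```text
clock: 8.05
position: [0.5686, 0.0538, 0.0553]
ee_rot: [-0.348, -3.122, -0.001]
force: [-4.9, -0.5, 11.8]
width: 0.005
gripper_force: 5.5
```

```bash
python3 m.py
```

```text
[0.5686 0.0538 0.0553] [-4.9 -0.5 11.8]
wrist pad_top 0.62 along 110.0 167.0 across -24.0 -1.0
wrist carriage 0.8 along 79.0 210.0 across -46.0 19.0
wrist stop 0.83 along 241.0 281.0 across -47.0 20.0
side pad_top 0.44 along 131.0 165.0 across -21.0 -8.0
side carriage 0.81 along 79.0 205.0 across -47.0 34.0
side stop 0.71 along 251.0 287.0 across -46.0 57.0
```

Request:
apply_moves:
  motion:
    - {"x":0.1,"y":0.5,"z":0,"yaw":0,"hand":-1}
    - {"x":0.26,"y":1.2,"z":0,"yaw":0,"hand":-1}
    - {"x":0.43,"y":2.0,"z":0,"yaw":0,"hand":-1}
    - {"x":0.6,"y":2.8,"z":0,"yaw":0,"hand":-1}
    - {"x":0.73,"y":3.4,"z":0,"yaw":0,"hand":-1}
    - {"x":0.79,"y":3.7,"z":0,"yaw":0,"hand":-1}
    - {"x":0.81,"y":3.8,"z":0,"yaw":0,"hand":-1}
    - {"x":0.83,"y":3.9,"z":0,"yaw":0,"hand":-1}

```text
clock: 9.45
position: [0.5769, 0.092, 0.0554]
ee_rot: [-0.349, -3.122, -0.001]
force: [-3.9, 0.0, 10.8]
width: 0.001
gripper_force: 5.5
```

```bash
python3 m.py
python3 - <<'E'
from h import *
I=get_image("wrist");cv2.imwrite("pics/w2.png",cv2.resize(I[150:350,240:510],None,fx=2.9,fy=2.9))
E
```

```text
[0.5769 0.092  0.0554] [-3.9  0.  10.8]
wrist pad_top 0.75 along 150.0 206.0 across -23.0 -2.0
wrist carriage 0.95 along 118.0 249.0 across -46.0 17.0
wrist stop 0.65 along 246.0 281.0 across -47.0 19.0
side pad_top 0.65 along 253.0 289.0 across -48.0 55.0
side carriage 0.56 along 116.0 246.0 across -48.0 34.0
side stop 0.89 along 252.0 286.0 across -48.0 56.0
```

View pics/w2.png

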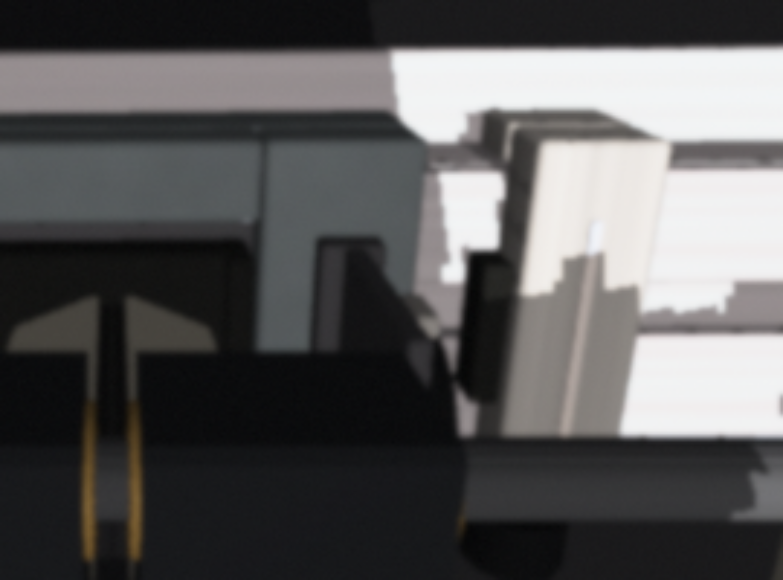

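The gap from the carriage end (420) to the bumper (468) is about 10 mm. I'll creep in from here.

Request:
apply_moves:
  motion:
    - {"x":0.04,"y":0.2,"z":0,"yaw":0,"hand":-1}
    - {"x":0.09,"y":0.4,"z":0,"yaw":0,"hand":-1}
    - {"x":0.12,"y":0.55,"z":0,"yaw":0,"hand":-1}
    - {"x":0.14,"y":0.65,"z":0,"yaw":0,"hand":-1}
    - {"x":0.16,"y":0.75,"z":0,"yaw":0,"hand":-1}
    - {"x":0.16,"y":0.75,"z":0,"yaw":0,"hand":-1}

```text
clock: 10.65
position: [0.5786, 0.0996, 0.0554]
ee_rot: [0.349, 3.122, 0.001]
force: [-2.7, 1.3, 10.5]
width: 0.006
gripper_force: 5.5
```

Request:
apply_moves:
  motion:
    - {"x":0.02,"y":0.1,"z":0,"yaw":0,"hand":-1}
    - {"x":0.02,"y":0.1,"z":0,"yaw":0,"hand":-1}
    - {"x":0.02,"y":0.1,"z":0,"yaw":0,"hand":-1}

```text
clock: 11.02
position: [0.5788, 0.1006, 0.0554]
ee_rot: [0.349, 3.122, 0.001]
force: [-3.9, 0.1, 11.0]
width: 0.001
gripper_force: 5.5
```

Request:
apply_moves:
  motion:
    - {"x":0.02,"y":0.1,"z":0,"yaw":0,"hand":-1}
    - {"x":0.02,"y":0.1,"z":0,"yaw":0,"hand":-1}
    - {"x":0.02,"y":0.1,"z":0,"yaw":0,"hand":-1}

```text
clock: 11.4
position: [0.579, 0.1016, 0.0554]
ee_rot: [0.349, 3.122, 0.001]
force: [-4.4, 0.6, 11.3]
width: 0.003
gripper_force: 5.5
```

Request:
apply_moves:
  motion:
    - {"x":0.02,"y":0.1,"z":0,"yaw":0,"hand":-1}
    - {"x":0.02,"y":0.1,"z":0,"yaw":0,"hand":-1}
    - {"x":0.02,"y":0.1,"z":0,"yaw":0,"hand":-1}

```text
clock: 11.78
position: [0.5793, 0.1026, 0.0555]
ee_rot: [0.349, 3.122, 0.001]
force: [-3.0, -0.9, 11.1]
width: 0.006
gripper_force: 5.5
```

Request:
apply_moves:
  motion:
    - {"x":0.02,"y":0.1,"z":0,"yaw":0,"hand":-1}
    - {"x":0.02,"y":0.1,"z":0,"yaw":0,"hand":-1}
    - {"x":0.02,"y":0.1,"z":0,"yaw":0,"hand":-1}

```text
clock: 12.15
position: [0.5795, 0.1036, 0.0554]
ee_rot: [0.349, 3.122, 0.001]
force: [-3.3, -0.2, 11.3]
width: 0.004
gripper_force: 5.5
```

Run:
```python
from h import *
I=get_image("wrist");cv2.imwrite("pics/w3.png",cv2.resize(I[150:350,240:510],None,fx=2.9,fy=2.9))
for i in range(3): get_image("top");print(observe()["force"].round(1))
```

```text
[-3.9  0.8 10.9]
[-3.8  0.5 10.2]
[-3.2  0.3 10.4]
```

View pics/w3.png

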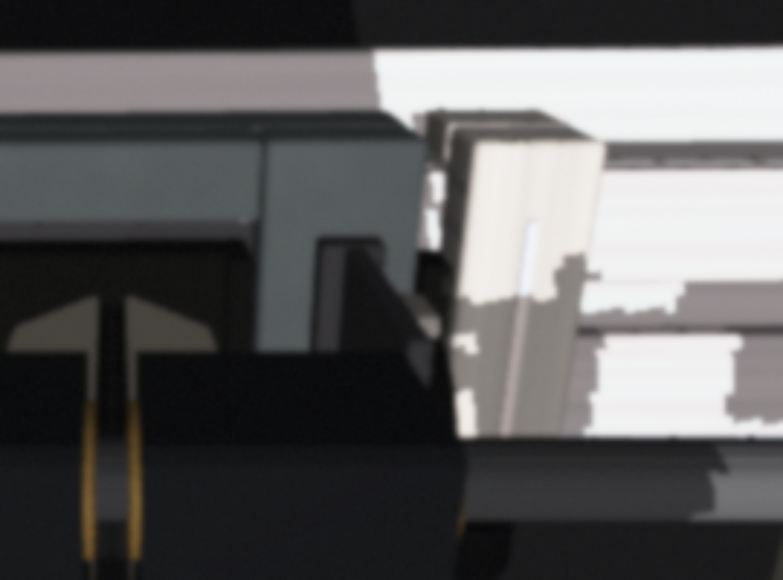

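The bumper is nearly closed up (deck edge 418, bumper now 420–450) but there is no contact force yet. I'll keep creeping.

Request:
apply_moves:
  motion:
    - {"x":0.01,"y":0.05,"z":0,"yaw":0,"hand":-1}
    - {"x":0.02,"y":0.1,"z":0,"yaw":0,"hand":-1}
    - {"x":0.02,"y":0.1,"z":0,"yaw":0,"hand":-1}

```text
clock: 12.72
position: [0.5796, 0.1045, 0.0554]
ee_rot: [0.349, 3.122, 0.001]
force: [-3.2, 0.3, 11.3]
width: 0.001
gripper_force: 5.5
```

Request:
apply_moves:
  motion:
    - {"x":0.01,"y":0.05,"z":0,"yaw":0,"hand":-1}
    - {"x":0.02,"y":0.1,"z":0,"yaw":0,"hand":-1}
    - {"x":0.02,"y":0.1,"z":0,"yaw":0,"hand":-1}

```text
clock: 13.1
position: [0.5798, 0.1049, 0.0554]
ee_rot: [0.35, 3.122, 0.0]
force: [-3.6, -1.4, 11.2]
width: 0.007
gripper_force: 5.5
```

Request:
apply_moves:
  motion:
    - {"x":0.01,"y":0.05,"z":0,"yaw":0,"hand":-1}
    - {"x":0.02,"y":0.1,"z":0,"yaw":0,"hand":-1}
    - {"x":0.02,"y":0.1,"z":0,"yaw":0,"hand":-1}
    - {"x":0.02,"y":0.1,"z":0,"yaw":0,"hand":-1}

```text
clock: 13.6
position: [0.5798, 0.105, 0.0553]
ee_rot: [-0.351, -3.122, 0.001]
force: [-5.4, -4.8, 11.1]
width: 0.007
gripper_force: 5.5
```

Run:
```python
from h import *
I=get_image("wrist");cv2.imwrite("pics/w4.png",cv2.resize(I[150:350,240:510],None,fx=2.9,fy=2.9))
for i in range(4): get_image("top");o=observe();print(o["position"].round(4),o["force"].round(1))
```

```text
[0.5798 0.105  0.0553] [-3.7 -4.2 11.5]
[0.5797 0.105  0.0553] [-3.7 -3.2 11.2]
[0.5798 0.105  0.0553] [-3.6 -3.9 11.2]
[0.5797 0.105  0.0553] [-3.5 -3.3 10.6]
```

Contact: motion has stopped and the resisting force is about 4 N, well below 35 N. I'll lift straight up to let the brake engage.

Request:
apply_moves:
  motion:
    - {"x":0,"y":0,"z":0.2,"yaw":0,"hand":-1}
    - {"x":0,"y":0,"z":0.5,"yaw":0,"hand":-1}
    - {"x":0,"y":0,"z":1.0,"yaw":0,"hand":-1}
    - {"x":0,"y":0,"z":2.5,"yaw":0,"hand":-1}
    - {"x":0,"y":0,"z":6,"yaw":0,"hand":-1}
    - {"x":0,"y":0,"z":12,"yaw":0,"hand":-1}
    - {"x":0,"y":0,"z":15,"yaw":0,"hand":-1}
    - {"x":0,"y":0,"z":15,"yaw":0,"hand":-1}
    - {"x":0,"y":0,"z":15,"yaw":0,"hand":-1}

```text
clock: 14.98
position: [0.5795, 0.1066, 0.2044]
ee_rot: [-0.349, -3.122, -0.0]
force: [-0.5, 1.0, 0.4]
width: 0.007
gripper_force: 0.0
```

```bash
python3 m.py
python3 - <<'E'
from h import *
I=get_image("wrist");cv2.imwrite("pics/w5.png",cv2.resize(I[130:270,180:400],None,fx=3.6,fy=3.6,interpolation=cv2.INTER_CUBIC))
E
```

```text
[0.5795 0.1066 0.2044] [-0.5  1.   0.4]
wrist pad_top 0.96 along 163.0 220.0 across -21.0 22.0
wrist carriage 0.57 along 10.0 56.0 across 151.0 196.0
wrist stop 0.6 along 251.0 282.0 across -45.0 56.0
side pad_top 0.62 along 158.0 219.0 across -22.0 21.0
side carriage 0.75 along 129.0 258.0 across -49.0 40.0
```

View pics/w5.png

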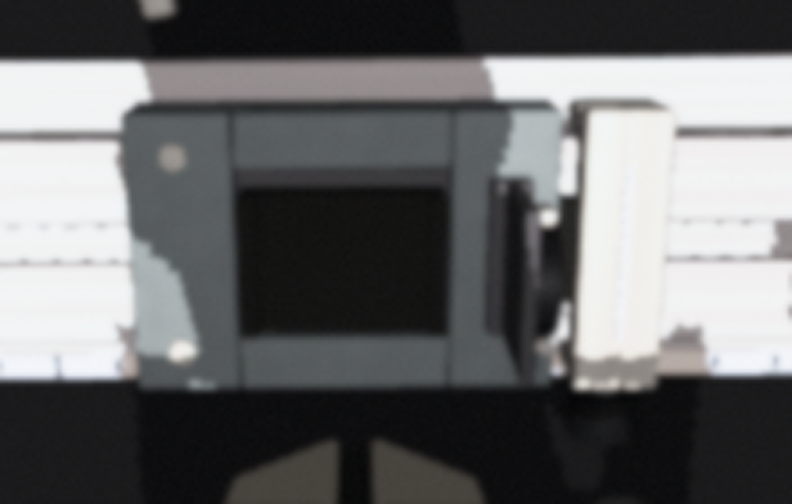

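The carriage end (558) now meets the bumper (560–575), which fills the gap. The stop is where it was (near edge about 251 mm along), the pad is up, and the robot is clear.

```bash
python3 -c "
from cell import *
print(sign_off())"
```

```text
the job is handed in; nothing more can be done
None
```

The carriage was pushed about 190 mm with its brake pad held down until it met the stop clamp at about 4 N, then released with the brake on; the stop did not visibly shift, and the job was handed in at about 15 s.

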